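Slide the loaded tray onto the shaker and secure it

TASK

Slide the loaded steel tray off the stand, over the small step and onto the shaker platform without lifting it, then push it up square against the stop's bumper plate and press it there gently but firmly for a moment, without shifting the bumper. Then swing the keeper arm fully closed behind the tray and let go. Nothing on the tray may tip over, and the vial on the stand and the beaker on the platform are to be left alone.

Things in the scene. Friction and masses are not known exactly. Their poses are not given: they have to be found in the camera images.
- shaker: orbital shaker, 300 x 300 mm, white housing, bare aluminium platform (290 mm along x, 300 along y) with its flat top 95 mm above the origin. Origin: centre of its underside. x points from the stand towards the stop, the way the tray is slid; y is to the left of that, z up. The platform's edge nearest the stand is at x = -145 mm.
- stand_top (a point): loading stand, white table on steel feet, 200 mm (along the sliding direction) x 280 mm; the point is the centre of its top face, axes as the shaker's. Its top lies 2 to 5 mm LOWER than the platform (a step up, height not known exactly), with a gap of 12 to 20 mm between them.
- tray_center (a point): open steel tray 170 (x) x 130 x 30 mm high on two 6 mm round runners, turned up in front like a sledge: they ride up the step when it is pushed from behind. Walls 8 mm thick, from 10 to 30 mm above the runners' underside. Point: its middle, 15 mm above the underside; x to its front. Flat front and rear walls at x = +85, -85 mm. 0.5-0.8 kg loaded. Starts up to 12 mm off the shaker's middle line, yawed up to 0.12 rad.
- flask_center (a point): stoppered conical glass flask, 58 mm diameter at its foot, 106 mm high, standing loose in the front part of the tray; point on its axis, 50 mm above its foot, z up its axis
- jar_center (a point): white jar with lid, 44 mm diameter, 70 mm high, standing loose in the front part of the tray; point on its axis, 35 mm up, z up its axis
- stop_bar (a point): stop: a fixed aluminium bar across the platform, 260 mm wide, 34 mm high, carrying on two steel rods a black bumper plate (150 x 28 mm, 8 mm thick) on its side towards the stand. Point: middle of the bar's face towards the stand, 20 mm above the platform. The bumper's flat face stands 20 to 35 mm in front of the bar: its setting is not measured, feel for it. Held by friction, it yields to about 16 N.
- keeper (a joint): keeper, flat steel arm 90 x 16 mm on an upright pivot at x = -110, y = +115 mm of the shaker's frame. Value in rad: 0 = open, arm along the shaker's -x, beside the tray's lane; grows anticlockwise from above; 1.57 = closed on its end stop, arm along -y, behind the tray. Starts at -0.3 to 0.1, takes about 1 N at the pin, stays where left. Closes only if the tray is home (5 to 25 mm to spare).
- keeper_pin (a point): black upright pin on the keeper arm to move it by: 12 mm diameter, 80 mm from the pivot, from 12 to 62 mm above the platform. Point: on its axis, 50 mm above the platform.
- vial_center (a point): small amber vial with black cap, 32 mm diameter, 50 mm high, standing on the stand beside the tray (on the shaker's -y side); point half-way up. Leave alone.
- beaker_center (a point): small glass beaker, 38 mm diameter, 50 mm high, standing on the platform beside the tray's lane (on the shaker's -y side); point half-way up. Leave alone.
Things that resemble listed ones, but are neither listed nor needed, are in the scene too. Of the things shaped like the part that bears tray_center, the bare steel one is meant.

How it is judged:
On the way, in this order (a step that is already met when the one before it is completed fails the run):
1. the tray has been slid over the step and lies wholly on the platform (x of tray_center in the frame of shaker above -0.055 m and z of tray_center in the frame of shaker between 0.107 and 0.115 m), for 0.1 s.
2. the tray is pressed against the bumper with 3 to 15 N for 0.4 s (contact force between tray and bumper between 3 and 15 N), for 0.4 s.
At the end, for the whole second after the job is handed in: the tray lies flat on the platform, within 35 mm of the middle line, square to the bumper within 0.05 rad and touching it (gap under 3.5 mm), at rest, flask and jar upright in it; keeper arm closed (joint above 1.42 rad) (x of tray_center in the frame of bumper_face between -0.0885 and -0.083 m and y of tray_center in the frame of shaker between -0.035 and 0.035 m and z of tray_center in the frame of shaker between 0.1075 and 0.1125 m and angle between the x axis of tray_center and the x axis of shaker, either way round below 0.05 rad and value of joint keeper above 1.42 rad and angle between each of flask_center, jar_center's own z axis and vertical below 0.1 rad and linear speed of tray below 0.01 m/s).
It fails at once if the tray is lifted (more than 12 mm over the platform) instead of slid, or tips (more than 0.15 rad) (z of tray_center in the frame of shaker above 0.122 m or angle between tray_center's own z axis and vertical above 0.15 rad).
It fails at once if the flask or the jar tips or leaves the tray (angle between any of flask_center, jar_center's own z axis and vertical above 0.3 rad or horizontal distance between any of flask_center, jar_center and tray_center above 0.1 m).
It fails at once if the bumper is shifted by more than 2 mm (distance of bumper_face from where it was at the start of the episode above 0.002 m).
It fails at once if the tray is rammed into or jammed on the shaker (over 45 N) (contact force between tray and shaker above 45 N).
It fails at once if the vial or the beaker is disturbed (moved over 15 mm) (distance of any of vial_center, beaker_center from where it was at the start of the episode above 0.015 m).
It also fails if it takes over 72 s, if anything falls off the work surface, if the arm or the gripper's body presses on something with over 40 N, if the wrist force passes 120 N, or if a joint passes its speed limit or range.

ROBOT

A 6-joint arm with a two-finger parallel gripper is mounted at the origin on the work surface. World frame = base frame: x ahead of the robot, y to its left, z up, the work surface at z = 0. Lengths are in m, angles in rad, forces in N, time in s.
With the tool pointing down it reaches from about 0.3 to 0.775 m from the base axis. Payload 14.6 kg.
Tool frame: the origin (TCP) lies at the very end of the fingers, on their centre line; the grasp point (between the pads) lies arm.grip_depth behind it (arm.grip_depth is the distance from the TCP to the grasp point, in m); z points along the fingers, y is the direction in which the jaws open and shut (so a half turn about z gives the same grasp; the last joint's range is limited). The gripper opens to 85 mm and grips with 20 to 120 N. Pads are 22 mm wide; open, the fingers measure 114 mm over their backs; the gripper's body (76 mm by 85 mm) begins 54 mm behind the grasp point. The pads swing forward as they close: fully open they stand 13 mm farther back than shut.
Start: joints at [1.036, 0.3, 1.521, -0, 1.321, -0.067], TCP at [0.248, 0.491, 0.231] pointing down, gripper open.
Joint ranges: [-3.03, 3.03], [-0.79, 2.21], [0.23, 2.52], [-1.04, 4.18], [0, 3.07], [-2.55, 2.55]. Speed limits (rad/s): [2.22, 2.22, 2.57, 3.14, 3.14, 3.14].

INTERFACE

Orientations are given as a rotation vector (axis times angle).
In Python, from rig import arm gives the robot as it stands. Calls block until the motion is done:
- arm.move_to(position, orientation): joint-space move of the TCP to a pose.
- arm.move_l(position, feed=0.15, orientation=None, contact_N=None): straight line of the TCP; orientation=None keeps the orientation; feed is the mean speed in m/s. With contact_N (N) it stops when the force on the tool has changed by that much, and returns True; else False.
- arm.movej(angles): joint-space move.
- arm.set_gripper(opening): finger opening in m; the grip force is fixed at half the most; returns when the fingers have stopped.
- arm.pause(seconds).
- arm.inverse_kinematics(position, orientation): joint angles nearest the present ones, or None.
- arm.grab_frame(name): name is "scene" or "top" or "wrist"; returns a dict with "pixels" (384x512x3 uint8, blue, green, red), "range_z" (384x512 float32, m along the optical axis (not along the pixel's ray), 0 where there is no reading), "camera_matrix" (3x3 intrinsics, pixels), "rvec" (rotation vector, rad) and "tvec" (3), from world to camera coordinates, as OpenCV has them; the wrist camera has in their place "T_tool_cam" (4x4, takes a point from camera to tool coordinates, whose origin is the TCP and whose axes are the flange's). Camera axes: x right, y down, z forward; pixel columns grow to the right and rows downward; lengths in m; the calibration is good to about 2 mm. A picture is of the moment at which its call begins: read the wrist's pose just before it.
A pose or a line that the arm cannot do raises arm.MotionError and nothing moves.
- arm.sign_off(): hands the job in, once; it reports no verdict.
Readings, each from a call of its own:
- arm.current_time_s(): time.
- arm.current_joint_positions(): joint angles.
- arm.current_qvel(): joint speeds.
- arm.current_tau(): joint torques, N m.
- arm.current_tool_pos(): TCP position.
- arm.current_eef_rot(): TCP orientation.
- arm.current_contact_force(): force on the tool from outside, world axes, zero at the start.
- arm.current_wrist_torque(): the same for the moment, N m.
- arm.current_width(): finger opening in m.
Only numpy, scipy, OpenCV 4.12 (cv2) and the standard library are available. Lean on these libraries where they do the work, as an engineer would, in place of code of your own. Each camera call takes 0.05 s, during which the arm holds its last target. There are 200 camera calls.

## Working session

There is one attempt and no reset: what is moved stays moved. The work goes in short steps, each a Python script; the robot and the scene stay as the last script left them, time stands still between calls to the robot, and variables do not carry over. Pictures are saved under pics/ and viewed, about 8 in all and at most 12, crops included, and the job is handed in when it is done.

```bash
ls; mkdir -p pics; python3 - <<'E'
from rig import arm
import cv2,pickle,numpy as np
d={}
for n in ("scene","top"):
    f=arm.grab_frame(n); d[n]=f
    cv2.imwrite(f"pics/{n}0.png",f["pixels"])
    R=cv2.Rodrigues(np.array(f["rvec"]))[0]; print(n,(-R.T@np.array(f["tvec"]).ravel()).round(3),R.round(2).tolist(),f["camera_matrix"][0])
pickle.dump(d,open("f0.pkl","wb"))
print(arm.grip_depth,arm.current_time_s(),arm.current_eef_rot(),arm.current_tool_pos())
E
```

```text
pics
scene [ 0.782 -0.389  0.861] [[0.9, 0.44, -0.01], [0.31, -0.66, -0.68], [-0.3, 0.61, -0.73]] [380.61007847   0.         257.98181934]
top [0.235 0.24  1.372] [[0.01, -1.0, 0.03], [-0.99, -0.02, -0.17], [0.17, -0.02, -0.99]] [406.41174153   0.         262.54235799]
0.0187 0.1 [-7.28050123e-01 -3.05581542e+00  1.53258798e-03] [0.24791541 0.49072707 0.23079384]
```

View pics/top0.png

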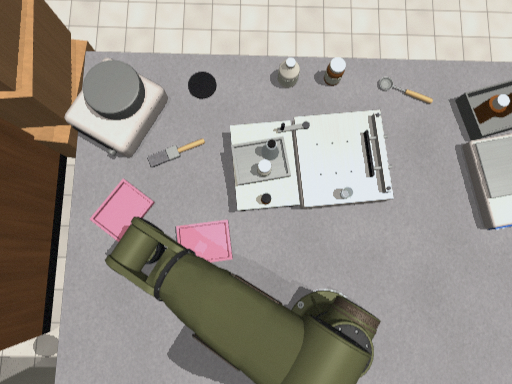

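View pics/scene0.png

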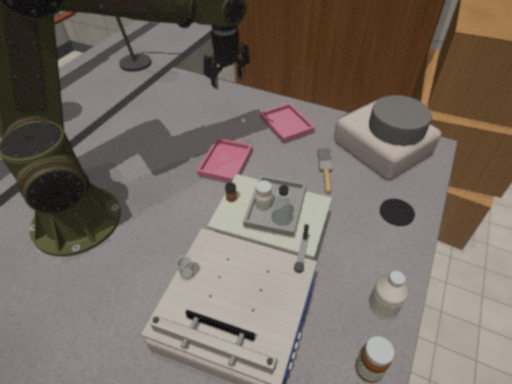

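Top view: the bare steel tray is at (262,160) on the stand, with the flask (271,146), jar (265,168) and vial (265,199) there too. On the platform (343,158) are the beaker (346,193), bumper (369,155) and keeper with its pin (305,126). The look-alikes are pink trays at (123,210) and (205,242), and bottles at (289,70), (335,70) and (500,100). I choose the steel tray.

```bash
cat > h.py <<'E'
import numpy as np,cv2
from scipy.spatial.transform import Rotation as Rn
def cloud(f,T=None):
    K=np.array(f["camera_matrix"]);z=f["range_z"];v,u=np.mgrid[:z.shape[0],:z.shape[1]]
    P=np.stack([(u-K[0,2])/K[0,0]*z,(v-K[1,2])/K[1,1]*z,z],-1)
    if T is None:
        R=cv2.Rodrigues(np.array(f["rvec"]))[0];P=(P-np.array(f["tvec"]).ravel())@R
    else: P=P@T[:3,:3].T+T[:3,3]
    P[z==0]=np.nan
    return P
def down(yaw): # tool z down, tool x axis at 'yaw' in world
    return (Rn.from_euler('z',yaw)*Rn.from_euler('x',np.pi)).as_rotvec()
E
python3 - <<'E'
import pickle,cv2,numpy as np
from h import *
d=pickle.load(open("f0.pkl","rb"))
for n in d:
    P=cloud(d[n]);
    Z=P[...,2]
    roi=(abs(P[...,1])<.45)&(P[...,0]>.28)&(P[...,0]<.75)
    for lo,hi in((.083,.1),):
        m=roi&(Z>lo)&(Z<hi)
        print(n,m.sum(),np.histogram(Z[m],8))
        p=P[m][:,:2]
        k=m.astype(np.uint8); nn,l,s,c=cv2.connectedComponentsWithStats(k)
        for i in range(1,nn):
            if s[i,4]>200:
                q=P[l==i]; print(s[i],np.median(q,0).round(4),cv2.minAreaRect((q[:,:2]*1000).astype(np.float32)))
for n,pts in {"top":[(305,126),(290,127),(271,146),(265,166),(265,198),(347,193),(369,155),(376,155),(243,165),(290,160)]}.items():
    P=cloud(d[n])
    for u,v in pts: print((u,v),P[v,u].round(3))
im=d["top"]["pixels"][95:225,215:405]; cv2.imwrite("pics/c1.png",cv2.resize(im,None,fx=4,fy=4,interpolation=cv2.INTER_CUBIC))
E
```

```text
scene 17534 (array([  55,  115,  446, 2094, 5348, 7637, 1734,  105]), array([0.08300564, 0.08512797, 0.0872503 , 0.08937264, 0.09149497,
       0.0936173 , 0.09573964, 0.09786197, 0.0999843 ]))
[ 207  175  124   83 3603] [0.5481 0.1669 0.091 ] ((524.54736328125, 202.87957763671875), (280.5131530761719, 203.63995361328125), 6.395444869995117)
[  140   228   176   156 13560] [ 0.567  -0.0526  0.0942] ((552.7987670898438, -51.95329284667969), (300.5233459472656, 291.3427429199219), 6.356296539306641)
[194 322  44  22 371] [ 0.5587 -0.1426  0.0942] ((557.5213623046875, -142.6304931640625), (92.5853500366211, 17.554428100585938), 6.244405269622803)
top 9493 (array([  19,  122,  483, 1307, 2292, 2653, 1847,  770]), array([0.08309329, 0.08520643, 0.08731957, 0.08943272, 0.09154586,
       0.093659  , 0.09577214, 0.09788528, 0.09999843]))
[ 294  109  100   98 6406] [ 0.5442 -0.0272  0.0949] ((553.5245361328125, -50.5966796875), (300.4686584472656, 291.1216125488281), 6.466869831085205)
[ 230  120   70   90 2859] [0.4645 0.1973 0.0919] ((525.8681030273438, 204.78555297851562), (282.2381896972656, 200.34239196777344), 6.405474662780762)
(305, 126) [0.649 0.074 0.108]
(290, 127) [0.644 0.122 0.108]
(271, 146) [0.552 0.188 0.209]
(265, 166) [0.499 0.204 0.173]
(265, 198) [0.405 0.202 0.144]
(347, 193) [ 0.432 -0.061  0.099]
(369, 155) [ 0.551 -0.127  0.126]
(376, 155) [ 0.56  -0.16   0.094]
(243, 165) [0.516 0.272 0.106]
(290, 160) [0.538 0.121 0.091]
```

View pics/c1.png

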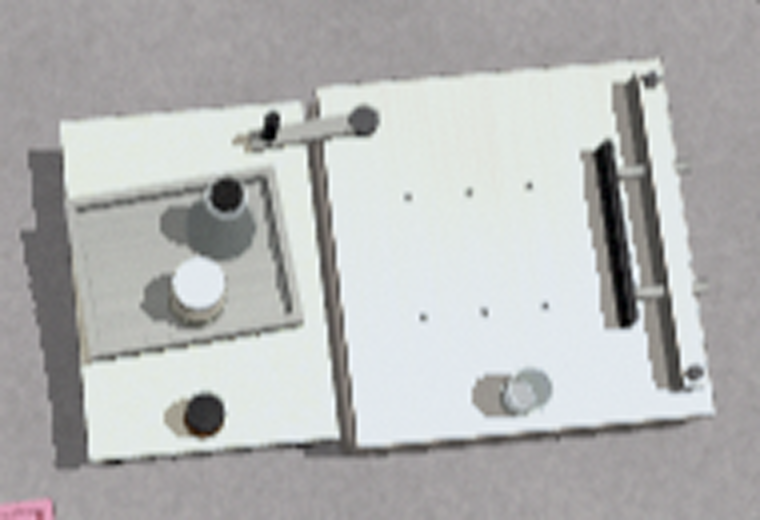

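```bash
cat >> h.py <<'E'
C=np.array([0.5532,-0.0513]); A=np.deg2rad(6.42)
X=np.array([np.sin(A),-np.cos(A)]); Y=np.array([np.cos(A),np.sin(A)]); PSI=np.arctan2(X[1],X[0])
def toS(P): q=P[...,:2]-C; return np.stack([q@X,q@Y,P[...,2]],-1)
def toW(s): return np.r_[C+s[0]*X+s[1]*Y, s[2]]
E
python3 - <<'E'
import pickle
from h import *
from rig import arm
d=pickle.load(open("f0.pkl","rb"))
def rect(q):return [np.round(a,1) for a in cv2.minAreaRect((q[:,:2]*1000).astype(np.float32))]
for n in d:
    P=cloud(d[n]);S=toS(P);g=d[n]["pixels"].astype(int)
    x,y,z=S[...,0],S[...,1],S[...,2]
    m=(x<-.16)&(x>-.38)&(abs(y)<.09)&(z>.113)&(z<.13)
    k,l,s,c=cv2.connectedComponentsWithStats(m.astype(np.uint8)); i=1+np.argmax(s[1:,4])
    print(n,"tray",rect(S[l==i]),np.median(S[l==i],0).round(3))
    dark=g.max(-1)<70
    m=dark&(x>0)&(x<.14)&(abs(y)<.1)&(z>.1)&(z<.14); print("bumper",rect(S[m]),S[m].max(0).round(3))
    m=(x<-.06)&(x>-.25)&(y>.075)&(y<.16)&(z>.1)&(z<.18)
    print("keeper",rect(S[m]),"pin",np.median(S[m&(z>.13)],0).round(3),(m&(z>.13)).sum())
    q=S[m&(z<.125)];print(np.percentile(q,[2,50,98],axis=0).round(3))
    for nm,(a,b,e,f_,h) in dict(flask=(-.3,-.16,-.07,.09,.175),vial=(-.35,-.16,-.14,-.08,.13),beaker=(-.1,.1,-.14,-.08,.12)).items():
        q=S[(x>a)&(x<b)&(y>e)&(y<f_)&(z>h)]; print(nm,np.median(q,0).round(3),q.max(0).round(3))
print(Rn.from_rotvec(arm.current_eef_rot()).as_matrix().round(3),PSI)
for yaw in (PSI,PSI+np.pi):
  for s in ((-.4,0,.3),(-.4,0,.1),(-.1,0,.1)):
    print(yaw.round(2),s,toW(s).round(3),arm.inverse_kinematics(toW(s),down(yaw)))
E
```

```text
scene tray [array([-267. ,    8.4]), array([173.1, 130.5]), np.float64(4.5)] [-0.24   0.013  0.121]
bumper [array([81.7,  2. ]), array([  8.4, 145.9]), np.float64(0.1)] [0.086 0.075 0.129]
keeper [array([-172.7,   97.6]), array([156.1,  40.5]), np.float64(7.6)] pin [-0.185  0.108  0.151] 48
[[-0.228  0.076  0.102]
 [-0.148  0.11   0.107]
 [-0.098  0.124  0.122]]
flask [-0.231  0.032  0.194] [-0.218  0.051  0.214]
vial [-0.259 -0.114  0.141] [-0.248 -0.101  0.144]
beaker [-0.013 -0.122  0.136] [ 0.007 -0.104  0.147]
top tray [array([-269.,    9.]), array([169.8, 131.5]), np.float64(4.5)] [-0.27   0.001  0.121]
bumper [array([91.9, -0.2]), array([ 37.7, 175. ]), np.float64(0.2)] [0.111 0.087 0.132]
keeper [array([-155. ,  110.1]), array([182.2,  69.4]), np.float64(2.8)] pin [-0.192  0.106  0.155] 21
[[-0.225  0.076  0.1  ]
 [-0.149  0.109  0.107]
 [-0.099  0.126  0.123]]
flask [-0.247  0.023  0.186] [-0.221  0.05   0.217]
vial [-0.265 -0.116  0.142] [-0.252 -0.103  0.149]
beaker [-0.008 -0.12   0.14 ] [ 0.004 -0.105  0.149]
[[-0.893  0.451 -0.   ]
 [ 0.451  0.893 -0.001]
 [ 0.    -0.001 -1.   ]] -1.4587461888168607
-1.46 (-0.4, 0, 0.3) [0.508 0.346 0.3  ] None
-1.46 (-0.4, 0, 0.1) [0.508 0.346 0.1  ] None
-1.46 (-0.1, 0, 0.1) [0.542 0.048 0.1  ] None
1.68 (-0.4, 0, 0.3) [0.508 0.346 0.3  ] [0.53821995 0.4109261  1.21452753 0.         1.51613902 0.42616981]
1.68 (-0.4, 0, 0.1) [0.508 0.346 0.1  ] [0.53821995 0.57246045 1.45222121 0.         1.116911   0.42616981]
1.68 (-0.1, 0, 0.1) [0.542 0.048 0.1  ] [ 0.02114873  0.43191815  1.66922955  0.          1.04044496 -0.09090141]
```

```bash
python3 - <<'E'
from h import *
from rig import arm
o=down(PSI+np.pi)
arm.set_gripper(0.085); print(arm.current_width(),arm.current_time_s())
arm.move_to(toW((-.415,.005,.16)),o)
f0=arm.current_contact_force();print(f0,arm.current_time_s())
arm.move_l(toW((-.415,.005,.02)),feed=.15)
print(arm.move_l(toW((-.415,.005,-.018)),feed=.03,contact_N=4),arm.current_tool_pos(),arm.current_contact_force(),arm.current_time_s())
arm.move_l(toW((-.415,.005,.16)),feed=.2)
print(arm.current_contact_force(),arm.current_time_s())
E
```

```text
0.08490247553901638 0.3167
[ 0.27881566  0.11161706 -0.19120214] 1.475
True [ 0.51170873  0.36162204 -0.0129128 ] [-1.0954688  -1.01392459  4.88573343] 3.5583
[ 0.56324222 -0.31126597  0.64363947] 4.575
```

```bash
python3 - <<'E'
from h import *
from rig import arm
arm.move_l(toW((-.415,.005,.093)),feed=.2)
f0=np.array(arm.current_contact_force())
x=-.395
arm.move_l(toW((x,.005,.093)),feed=.1)
while x<-.205:
    x+=.02
    hit=arm.move_l(toW((x,.005,.093)),feed=.05,contact_N=25)
    df=np.array(arm.current_contact_force())-f0
    print(round(x,3),hit,toS(np.array(arm.current_tool_pos())).round(4),"Fx",round(df[:2]@X,2),"Fy",round(df[:2]@Y,2),"Fz",round(df[2],2),"Mz",np.round(arm.current_wrist_torque(),2),arm.current_time_s())
    if hit: break
f=arm.grab_frame("top");cv2.imwrite("pics/t2.png",cv2.resize(f["pixels"][85:235,205:405],None,fx=4,fy=4,interpolation=cv2.INTER_CUBIC))
E
```

```text
-0.375 False [-0.3749  0.0051  0.0931] Fx -0.07 Fy -0.6 Fz -1.31 Mz [ 0.04 -0.01  0.06] 5.9583
-0.355 False [-0.3546  0.005   0.093 ] Fx 2.18 Fy -0.19 Fz -1.18 Mz [-0.    0.05 -0.  ] 6.5083
-0.335 False [-0.3345  0.005   0.093 ] Fx 0.26 Fy -0.94 Fz -1.67 Mz [-0.03 -0.03  0.  ] 7.0583
-0.315 False [-0.3146  0.0051  0.093 ] Fx 0.34 Fy -0.12 Fz -1.41 Mz [ 0.01 -0.01 -0.04] 7.6083
-0.295 False [-0.2947  0.0051  0.093 ] Fx -0.2 Fy -1.14 Fz -1.1 Mz [ 0.01 -0.02 -0.03] 8.1583
-0.275 False [-0.2747  0.005   0.093 ] Fx 0.64 Fy -0.64 Fz -0.99 Mz [ 0.04  0.01 -0.  ] 8.7083
-0.255 False [-0.2548  0.005   0.093 ] Fx 0.8 Fy -0.33 Fz -0.73 Mz [-0.03  0.01  0.02] 9.2583
-0.235 False [-0.2349  0.0049  0.0929] Fx 1.77 Fy 0.4 Fz -0.49 Mz [-0.02 -0.01  0.01] 9.8083
-0.215 False [-0.2147  0.005   0.0929] Fx 0.69 Fy -0.48 Fz -1.1 Mz [-0.03 -0.01 -0.  ] 10.3583
-0.195 False [-0.1947  0.005   0.093 ] Fx 0.43 Fy -0.19 Fz -1.79 Mz [-0.05  0.06 -0.06] 10.9083
```

View pics/t2.png

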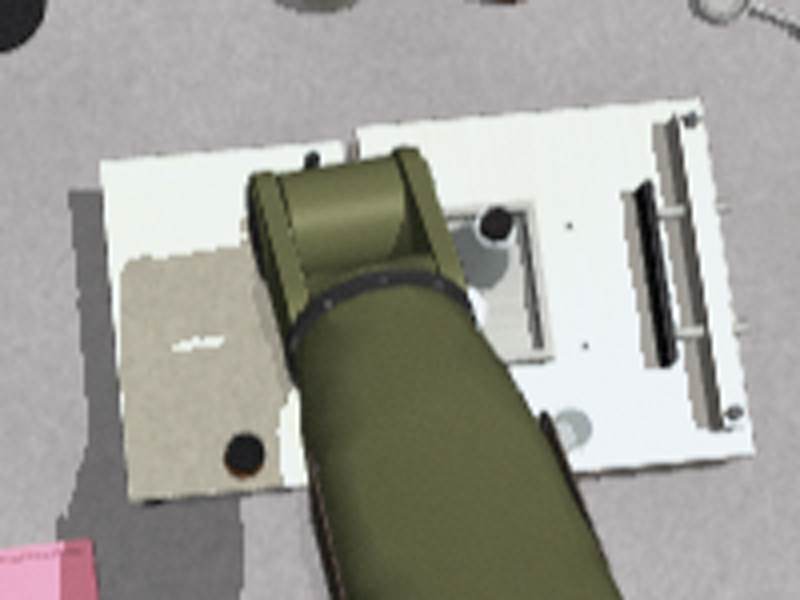

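Tray is on the platform, square, with the flask upright at (497,222) in the crop; the bumper is 25 mm or more ahead. Next, a slow feel for the bumper.

```bash
python3 - <<'E'
from h import *
from rig import arm
def rd():
    F=[];
    for _ in range(6):
        F.append(arm.current_contact_force()); arm.pause(.02)
    F=np.mean(F,0); return "F",round(F[:2]@X,2),round(F[:2]@Y,2),round(F[2],2),toS(np.array(arm.current_tool_pos())).round(4),arm.current_time_s()
arm.move_l(toW((-.125,.005,.093)),feed=.05,contact_N=20); print(rd())
hit=arm.move_l(toW((-.085,.005,.093)),feed=.008,contact_N=7); print(hit,rd()); arm.pause(.3);print(rd())
E
```

```text
('F', np.float64(-0.16), np.float64(0.22), np.float64(0.07), array([-0.1249,  0.005 ,  0.093 ]), 12.6083)
True ('F', np.float64(-0.45), np.float64(0.25), np.float64(0.45), array([-0.1049,  0.0047,  0.0925]), 15.325)
('F', np.float64(-0.45), np.float64(-0.21), np.float64(0.33), array([-0.1053,  0.0047,  0.0925]), 15.725)
```

```bash
cat >> h.py <<'E'
def fr(arm,n=5):
    F=[]
    for _ in range(n): F.append(arm.current_contact_force()); arm.pause(.02)
    F=np.mean(F,0); return F[:2]@X,F[:2]@Y,F[2]
E
python3 - <<'E'
from h import *
from rig import arm
x=-.1053
for i in range(20):
    x+=.0004
    arm.move_l(toW((x,.005,.093)),feed=.01)
    F=fr(arm); print(round(x,4),np.round(F,2),toS(np.array(arm.current_tool_pos())).round(4))
    if F[0]<-7.5: break
for _ in range(4): arm.pause(.1);print(np.round(fr(arm),2))
print(arm.current_time_s())
E
```

```text
-0.1049 [-0.85 -0.12 -0.28] [-0.1049  0.005   0.093 ]
-0.1045 [-5.78 -0.51  0.12] [-0.1049  0.005   0.093 ]
-0.1041 [-7.82 -0.26  0.91] [-0.1049  0.005   0.093 ]
[-8.16 -0.07  0.98]
[-8.73 -0.05  0.7 ]
[-8.16  0.33  0.66]
[-8.23 -0.01  0.27]
17.4583
```

```bash
python3 - <<'E'
from h import *
from rig import arm
arm.move_l(toW((-.135,.005,.093)),feed=.05)
arm.move_l(toW((-.15,.005,.27)),feed=.2)
arm.move_l(toW((-.21,.06,.33)),feed=.2)
p=np.array(arm.current_tool_pos());R=Rn.from_rotvec(arm.current_eef_rot()).as_matrix()
f=arm.grab_frame("wrist"); T=np.eye(4);T[:3,:3]=R;T[:3,3]=p
S=toS(cloud(f,T@np.array(f["T_tool_cam"]))); np.save("S1.npy",S)
cv2.imwrite("pics/w1.png",f["pixels"])
ft=arm.grab_frame("top");cv2.imwrite("pics/t3.png",cv2.resize(ft["pixels"][85:235,205:405],None,fx=4,fy=4,interpolation=cv2.INTER_CUBIC))
x,y,z=S[...,0],S[...,1],S[...,2]
g=f["pixels"].max(-1)
m=(z>.145)&(z<.165)&(y>.07)&(y<.15)&(x<-.12)&(x>-.25)
print("pin",m.sum(),np.median(S[m],0).round(4) if m.any() else 0, S[m].min(0),S[m].max(0)); print(arm.current_time_s())
E
```

```text
pin 155 [-0.1888  0.105   0.1565] [-0.19351301  0.0994187   0.14540062] [-0.18137995  0.11079503  0.1587476 ]
20.025
```

View pics/w1.png

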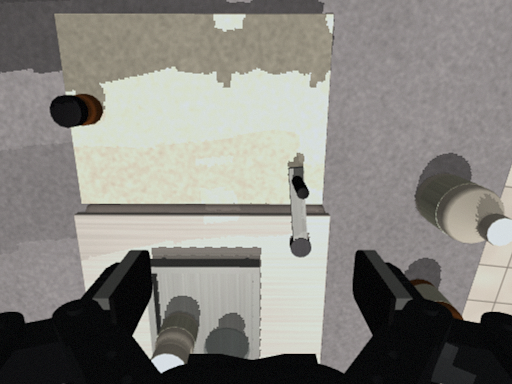

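View pics/t3.png

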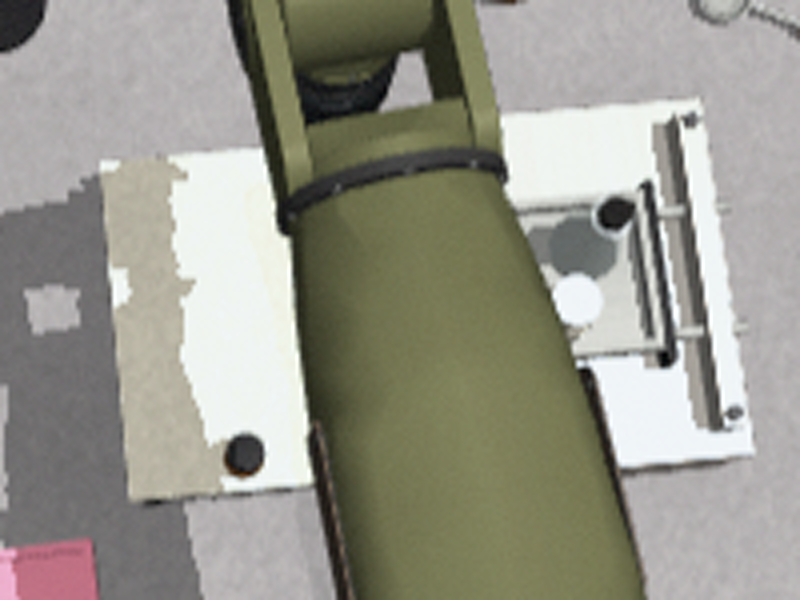

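```bash
cat >> h.py <<'E'
def pose(th,z): return toW((-.110-.080*np.cos(th),.115-.080*np.sin(th),z)),down(PSI+np.pi+th)
E
python3 - <<'E'
from h import *
from rig import arm
Z=.130
arm.set_gripper(.028)
p,o=pose(.11,.25); arm.move_to(p,o)
hit=arm.move_l(pose(.11,Z)[0],feed=.08,contact_N=6); print("ins",hit,arm.current_tool_pos(),arm.current_width())
if hit: raise SystemExit
th=.11
while th<1.45:
    th=min(th+.15,1.45); p,o=pose(th,Z)
    h=arm.move_l(p,feed=.06,orientation=o,contact_N=8); print(round(th,2),h,np.round(fr(arm,3),1))
    if h: break
else:
    for th in (1.52,1.57,1.62,1.66,1.70,1.74):
        p,o=pose(th,Z); h=arm.move_l(p,feed=.03,orientation=o,contact_N=5); print(th,h,np.round(fr(arm,3),1))
        if h: break
print(toS(np.array(arm.current_tool_pos())),arm.current_time_s())
E
```

```text
ins False [0.63774928 0.14895219 0.13050563] 0.028283115518615214
0.26 False [0.1 0.1 0.3]
0.41 False [ 0.2 -0.3  0.5]
0.56 False [ 0.2 -0.1  0.2]
0.71 False [-0.1  0.3 -0.1]
0.86 False [0.5 0.4 0.2]
1.01 False [-0.1 -0.5  0.1]
1.16 False [0.4 0.4 0. ]
1.31 False [-0.1  0.3 -0.5]
1.45 False [-0.5  0.1 -0. ]
1.52 False [-0.5  0.2 -0.2]
1.57 False [ 0.4 -0.4  0.1]
1.62 False [ 0.1  0.3 -0.1]
1.66 False [-0.  -0.2  0.2]
1.7 True [-6.8  1.3  2.3]
[-0.10153877  0.03577256  0.12985057] 27.925
```

The end stop was felt with the pin at x ≈ -0.110, i.e. closed. Backing off to centre the cage, lifting and checking.

```bash
python3 - <<'E'
from h import *
from rig import arm
arm.move_l(toW((-.1095,.0355,.13)),feed=.03)
print(np.round(fr(arm),1))
arm.move_l(toW((-.1095,.0355,.30)),feed=.15)
arm.move_to(toW((-.30,.05,.38)),down(PSI+np.pi))
f=arm.grab_frame("scene"); S=toS(cloud(f)); x,y,z=np.moveaxis(S,-1,0)
cv2.imwrite("pics/s4.png",cv2.resize(f["pixels"][150:384,110:350],None,fx=2.5,fy=2.5,interpolation=cv2.INTER_CUBIC))
def rect(q):return [np.round(a,1) for a in cv2.minAreaRect((q[:,:2]*1000).astype(np.float32))]
m=(x>-.1)&(x<.078)&(abs(y)<.09)&(z>.118)&(z<.13)
k,l,s,c=cv2.connectedComponentsWithStats(m.astype(np.uint8));i=1+np.argmax(s[1:,4]);print("tray",rect(S[l==i]),np.median(S[l==i][:,2]))
m=(x>-.13)&(x<-.09)&(y>.0)&(y<.07)&(z>.14)&(z<.17);print("pin",m.sum(),np.median(S[m],0))
for nm,(a,b,e,f_,h) in dict(vial=(-.35,-.16,-.14,-.08,.13),beaker=(-.1,.1,-.14,-.08,.12)).items():
    q=S[(x>a)&(x<b)&(y>e)&(y<f_)&(z>h)]; print(nm,np.median(q,0).round(3))
m=(f["pixels"].max(-1)<70)&(x>0)&(x<.14)&(abs(y)<.1)&(z>.1)&(z<.14); print("bumper",rect(S[m]))
print(arm.current_time_s())
E
```

```text
[0.2 0.  0.2]
tray [array([-8.8,  2.7]), array([135.4, 173.5]), np.float64(90.0)] 0.1239790867601906
pin 39 [-0.10535037  0.0356894   0.15385505]
vial [-0.199 -0.111  0.602]
beaker [-0.013 -0.123  0.136]
bumper [array([81.3,  2.4]), array([  8.7, 144.7]), np.float64(0.0)]
31.55
```

View pics/s4.png

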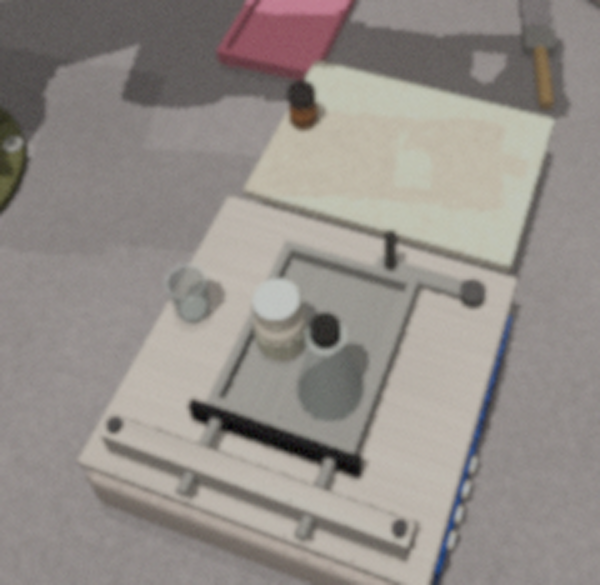

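The view shows the tray square against the bumper, flask (330,370) and jar (278,320) upright, and the keeper closed behind the tray with its pin at (391,250). The vial and beaker are in place, so I'm handing in.

```bash
python3 -c "
from rig import arm
arm.sign_off()"
```

```text
the job is handed in; nothing more can be done
```

The job is handed in at about 32 s of the 72 s allowed. I pushed the tray from behind with both open fingers, over the step and up to the bumper. I then caged the keeper pin between the fingers, swung the arm round to its end stop and let go.

My last checks:
- **Pressing:** the wrist read about 8 N for roughly 0.9 s against the bumper. I estimate 5–8 N of that reached the bumper, after allowing for the tray's friction.
- **Bumper:** its measured position differs by 0.4 mm from the start, which is within camera error.
- **Tray:** it sits square (0.0°), about 3 mm off the middle line, and its rim is at the right height to lie flat. From these measurements it touches the bumper.
- **Flask and jar:** both are upright in the final picture.
- **Keeper:** I felt the end stop with the pin at x ≈ -0.110, which is closed. The last camera look put the pin at -0.105, but it sees only the stop-side face of the pin.
- **Beaker:** its measured position is unchanged.
- **Vial:** the final measurement failed because the gripper hid part of that region. The last picture shows it standing where it was.

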